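# Complete the row of cups and test the last one's hardness

## Robot

A 6-joint arm with a two-finger parallel gripper is mounted at the origin on the work surface. World frame = base frame: x ahead of the robot, y to its left, z up, the work surface at z = 0. Lengths are in m, angles in degrees, forces in N, time in s.
With the tool pointing down it reaches from about 0.4 to 0.825 m from the base axis. Payload 7 kg.
Tool frame: the origin (TCP) lies at the very end of the fingers, on their centre line; the grasp point (between the pads) lies 19 mm behind it (r.hold_point_z is the distance from the TCP to the grasp point, in m); z points along the fingers, y is the direction in which the jaws open and shut (so a half turn about z gives the same grasp; the last joint's range is limited). The gripper opens to 88 mm and grips with 3 to 60 N. Pads are 19 mm wide; open, the fingers measure 130 mm over their backs; the gripper's body (78 mm by 193 mm) begins 47 mm behind the grasp point.
Start: joints at [-59.811, 20.546, 0.682, 0, -70.136, -16.507], TCP at [0.16, -0.656, 0.227] pointing down, gripper open.
Joint ranges: [-176.03, 176.03], [-82.01, 121.73], [-58.28, 71.71], [-173.87, 95.51], [-174.79, -0.11], [-173.66, 173.66]. Speed limits (degrees/s): [136.94, 136.94, 172.46, 180, 180, 180].

## Interface

Orientations are given as [roll, pitch, yaw] about the fixed x, y, z axes, in that order (R = Rz(yaw) Ry(pitch) Rx(roll)).
In Python, from plant import r gives the robot as it stands. The module is installed in compiled form; this text tells all that it offers.
- The arm moves only by the shell command python3 -m inch 'ROWS' [FORCE]. ROWS is text: rows parted by semicolons, each of 7 numbers parted by spaces: the shift along the tool's x, y, z in m, then the turn, a rotation vector about the tool's x, y, z in rad, then the opening, from 0 (shut) to 1 (fully open). In form: tx ty tz ax ay az jaw; .... A call has 1 to 20 rows; each row shifts and turns the commanded pose from where the row before left it, along the tool's axes as they then stand; what a row does not reach is not made up. A row lasts 1/12 s, in which the tool goes at most 41.7 mm and 7.16 degrees, less where a joint would pass 70% of its speed; a pose out of reach is approached as far as the arm can. A call with a gripper value outside its range is refused whole. The fingers move at their own pace and stop on an object; FORCE is the grip in N (left out, the last holds). Time passes only in rows, so rows that do not move let the fingers close. It gives the time, the measured TCP pose, the force and the opening at its end, in the units of the state.
- r.get_state(): the state, without advancing time (a new reading comes with each control period).
- r.capture(name): name is "scene" or "top"; returns the picture (420x560x3 uint8, red, green, blue); there is no depth.
- r.camera_params(name): a dict with "vfov" (degrees; the focal length in pixels is half the picture's height over the tangent of half this angle, whatever the lens; pixels are square), "cx", "cy" (the principal point, pixels), "R" (3x3) and "t" (3): a world point X has camera coordinates R X + t. Camera axes: x right, y down, z forward; pixel columns grow to the right and rows downward; lengths in m; the calibration is good to about 2 mm. A picture is of the moment at which its call begins. camera_params takes no time and is no camera call.
- r.close_job(): hands the job in, once; it reports no verdict.
Trained networks look in the newest picture that a camera, given by its name, has taken for a name from the list of things; names that differ only in an ending like _2 or _b are one class to them, and where a whole thing is asked for, a point or a joint stands for the part that bears it (a point fixed in the world has none). Each returns a list of dicts, best first, with "p" (0 to 1); they miss things now and then, are a little off and sometimes report something else, mostly with a low value. They report only what shows in the picture. A call takes as long as a camera call. They do not tell look-alikes from the thing itself.
- r.recognise(target, camera): "xy" ([column, row] in pixels, amid what is visible of it).
The state is a dict: "time_s": time; "joints": joint angles; "qd": joint speeds; "joint_torque": joint torques, N m; "tcp_pos": TCP position; "eef_rot": TCP orientation; "contact_force": force on the tool from outside, world axes, zero at the start; "moment": the same for the moment, N m; "gripper_width": finger opening in m.
Only numpy, scipy, OpenCV 4.12 (cv2) and the standard library are available. Lean on these libraries where they do the work, as an engineer would, in place of code of your own. Each camera call takes 0.05 s, during which the arm holds its last target.

## Task

Set down the clay cup that stands by itself on the bench onto the empty paper disc of the ware board, still foot up, so that it completes the neat row, and let go of it. Then lift the spring tester out of its stand and, holding it upright with its tip on the stamp in the middle of that same cup's foot, press gently until the plunger is about half way in; never let it bottom out. Finish while holding it there, pressing steadily, and leave the other cups and things where they are.

Things in the scene. Friction and masses are not known exactly. Their poses are not given: they have to be found in the camera images.
- last_cup: upturned leather-hard clay cup standing on its rim: solid to the touch, 80 mm tall; rim (at the bottom, lowest 7 mm) 64 mm across, straight round wall 56 mm across from 16 to 70 mm above the rim, narrowing to a flat foot 46 mm across on top. Origin at the centre of the rim plane (underside), z up; about 0.22 kg. The cup to move, then test; it starts alone on the bench (z = 0).
- stamp (a point): the potter's stamp (a ring 15 mm across with a dot in it) at the centre of the last cup's foot, on its flat top, 80 mm above its rim plane. A raised-looking foot ring 39 mm across round it is only for show.
- row_cup_a: upturned leather-hard clay cup standing on its rim: solid to the touch, 80 mm tall; rim (at the bottom, lowest 7 mm) 64 mm across, straight round wall 56 mm across from 16 to 70 mm above the rim, narrowing to a flat foot 46 mm across on top. Origin at the centre of the rim plane (underside), z up; about 0.22 kg. Already in the row; leave it alone.
- row_cup_b: upturned leather-hard clay cup standing on its rim: solid to the touch, 80 mm tall; rim (at the bottom, lowest 7 mm) 64 mm across, straight round wall 56 mm across from 16 to 70 mm above the rim, narrowing to a flat foot 46 mm across on top. Origin at the centre of the rim plane (underside), z up; about 0.22 kg. Already in the row; leave it alone.
- place: the empty paper disc, 76 mm across and paper thin, on the ware board where the last cup belongs: left, middle or right of the three places. Origin at its centre on the board's top face.
- board: fixed wooden ware board lying on the bench, 110 mm (own x) by 320 mm (own y) by 24 mm thick. Origin at the centre of its underside, top 24 mm above it. The row runs along its y: three places at y = -100, 0 and +100 mm, x = 0. Neighbouring cups' walls therefore stand 44 mm apart.
- stand: fixed wooden block, 80 x 80 mm, 55 mm tall, with a 31 mm round hole straight down through its middle in which the tester hangs by its collar. Origin at the centre of its underside.
- tester: pen-like spring tester, 0.14 kg, hanging upright in the stand, plunger down. Origin on its axis at its collar's underside, z up along it. Above: collar 42 mm across, 5 mm thick; round black handle 26 mm across from 5 to 65 mm (grip here); cap 20 mm across to 71 mm. Below: nose 24 mm across, 25 mm long, then the 8 mm plunger. Lift straight up 50 mm or more to clear the stand.
- tip (a point): the plunger's rounded end (4 mm radius), on the tester's axis, 45 mm below the tester's origin when the plunger is out; the point moves with the plunger.
- plunger (a joint): how far the plunger is pushed into the tester: 0 = fully out, 0.010 m = bottomed out (its full stroke). It moves on a spring: about 1 N to start it, 0.7 N more for each mm, so about 4.5 N half way in.
- glaze_jar: bystander: white jar with a black cap, 72 mm across, 100 mm tall, at the far right of the work. Origin at the centre of its underside.
- slip_pot: bystander: open black pot, 96 mm across, 90 mm tall, at the far left of the work. Origin at the centre of its underside.
- scraper: bystander: flat clay scraper with a wooden handle, 140 mm long, lying flat on the bench between the last cup and the stand, roughly along y. Origin under it, own x along it.
Things that resemble listed ones, but are neither listed nor needed, are in the scene too. There is more than one size of the tester; the job needs the smaller. Leave any turquoise look-alike of the stand alone.

How it is judged (in metres and radians):
On the way, in this order (a step that is already met when the one before it is completed fails the run):
1. the last cup stands foot up on the empty disc, let go and at rest (horizontal distance between last_cup and place below 0.012 m and z of last_cup in the frame of board between 0.02 and 0.029 m and angle between last_cup's own z axis and vertical below 0.06 rad and linear speed of last_cup below 0.02 m/s and contact force between the fingers and last_cup below 0.05 N), for 0.3 s.
2. the tester is lifted out of the stand in the gripper (z of tester in the frame of stand above 0.102 m and contact force between the fingers and tester above 0.5 N), for 0.2 s.
At the end, for the whole second after the job is handed in: Last cup foot up (0.06 rad) on the board, within 12 mm of the empty disc's centre, not touched by the fingers; gripper holds the tester upright (0.14 rad), tip within 9 mm of the stamp, plunger 2.5 to 7.5 mm in, force on the cup 1 to 10 N, all at rest (all of step 1 and distance between tip and stamp below 0.009 m and angle between tester's own z axis and vertical below 0.14 rad and value of joint plunger between 0.0025 and 0.0075 m and contact force between tester and last_cup between 1 and 10 N and contact force between the fingers and tester above 0.5 N and linear speed of tester below 0.02 m/s and contact force between tester and stand below 0.01 N and contact force between tester and board below 0.01 N); the arm keeps its last pose, push and grip.
It fails at once if a cup of the row is pushed more than 15 mm or tipped ((distance of row_cup_a from where it was at the start of the episode above 0.015 m or angle between row_cup_a's own z axis and vertical above 0.3 rad) or (distance of row_cup_b from where it was at the start of the episode above 0.015 m or angle between row_cup_b's own z axis and vertical above 0.3 rad)).
It fails at once if the jar, the pot or the scraper is disturbed (moved more than 30 mm, or the jar or pot tipped) ((distance of glaze_jar from where it was at the start of the episode above 0.03 m or angle between glaze_jar's own z axis and vertical above 0.3 rad) or (distance of slip_pot from where it was at the start of the episode above 0.03 m or angle between slip_pot's own z axis and vertical above 0.3 rad) or distance of scraper from where it was at the start of the episode above 0.03 m).
It fails at once if the plunger is bottomed out (over 9.7 mm of 10) (value of joint plunger above 0.0097 m).
It fails at once if the last cup is dropped onto the board from over 20 mm (horizontal distance between last_cup and place below 0.04 m and z of last_cup in the frame of board above 0.046 m and contact force between the fingers and last_cup below 0.01 N).
It fails at once if the last cup is tipped over (angle between last_cup's own z axis and vertical above 0.7 rad).
It also fails if it takes over 64 s, if anything falls off the work surface, if the arm or the gripper's body presses on something with over 40 N, if the wrist force passes 120 N, or if a joint passes its speed limit or range.

## Working session

There is one attempt and no reset: what is moved stays moved. The work goes in short steps, Python scripts to look and compute and a shell command to move; the robot and the scene stay as the last step left them, time stands still between calls to the robot, and variables do not carry over. Pictures are saved under pics/ and viewed, and the job is handed in when it is done.

```bash
ls; mkdir -p pics
python3 - <<'E'
from plant import r
import cv2
for n in ["scene","top"]:
    im=r.capture(n); cv2.imwrite(f"pics/{n}0.png",im[:,:,::-1])
    p=r.camera_params(n); print(n,p)
for t in ["last_cup","place","tester","stand","stamp","scraper"]:
    for n in ["scene","top"]:
        print(t,n,[(round(d["p"],2),[round(float(v)) for v in d["xy"]]) for d in r.recognise(t,n)])
s=r.get_state();print(s)
E
```

```text
pics
scene {'vfov': 44.477695681681865, 'cx': 280.4142569329241, 'cy': 208.4449210442066, 'R': array([[ 0.31521871,  0.94897232,  0.00941809],
       [ 0.80639016, -0.26259857, -0.52988386],
       [-0.50037194,  0.17462396, -0.84801792]]), 't': array([-0.15922625, -0.38544556,  1.66994754])}
top {'vfov': 43.38273914528545, 'cx': 278.71584148134195, 'cy': 211.24868595122922, 'R': array([[-3.88856678e-04, -9.99995759e-01,  2.88620030e-03],
       [-9.94127782e-01,  7.42505545e-05, -1.08212513e-01],
       [ 1.08211840e-01, -2.91133106e-03, -9.94123595e-01]]), 't': array([4.64962002e-04, 5.02865544e-01, 1.19320621e+00])}
last_cup scene [(0.92, [186, 210])]
last_cup top [(0.88, [385, 246])]
place scene [(0.98, [280, 257])]
place top [(0.92, [298, 155])]
tester scene [(0.67, [307, 132]), (0.54, [326, 160])]
tester top [(0.9, [211, 298]), (0.62, [210, 248]), (0.15, [277, 254])]
stand scene [(0.72, [363, 152]), (0.71, [322, 178])]
stand top [(0.9, [222, 250]), (0.59, [143, 261]), (0.36, [340, 149])]
stamp scene [(0.76, [189, 206]), (0.22, [321, 176])]
stamp top [(0.52, [301, 156])]
scraper scene [(0.74, [276, 189])]
scraper top [(0.69, [276, 253])]
{'time_s': 0.7, 'joints': array([-5.98121502e+01,  2.05448423e+01,  6.82651710e-01, -7.90850189e-04,
       -7.01358519e+01, -1.65054064e+01]), 'qd': array([-0.01646875,  0.00620198, -0.11057296,  0.09971027,  0.08977342,
       -0.01555384]), 'joint_torque': array([ 8.66727532e-04, -5.82162488e+01,  2.93250096e+01,  7.00158790e+00,
        1.23911927e-02, -5.84577933e-07]), 'tcp_pos': array([ 0.15963132, -0.65583414,  0.22658117]), 'eef_rot': array([-1.79998335e+02,  1.26928161e-03, -1.66317825e+02]), 'contact_force': array([-0.26658687, -0.32459817, -0.47821701]), 'moment': array([-0.0093087 ,  0.05243321, -0.07716524]), 'gripper_width': 0.08763198821871218}
```

View pics/scene0.png

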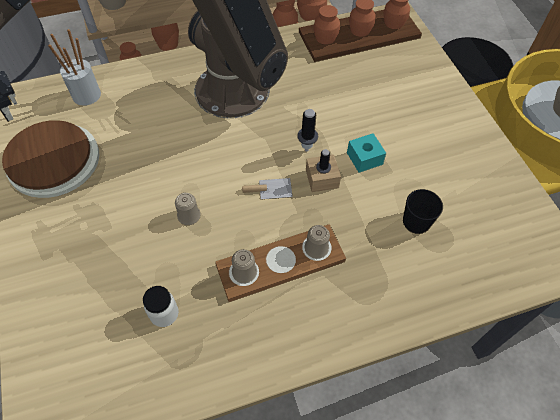

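View pics/top0.png

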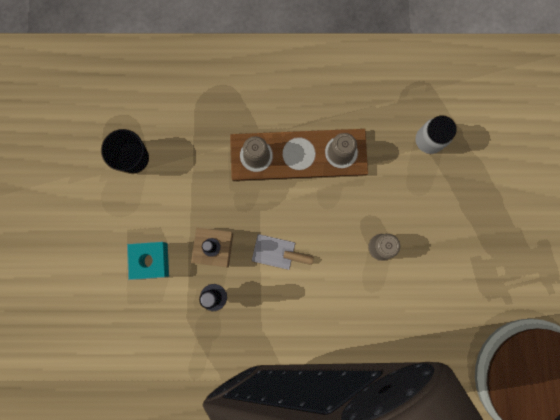

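The scene picture shows the lone cup at (186,210), the empty disc in the middle at (280,259), the tester in the wooden stand at (324,165), the larger tester standing free at (308,130), and the turquoise decoy at (367,152). In the top view these are at (385,246), (299,154), (211,247), (211,297) and (148,260). I'll zoom in to measure.

Run:
```python
import cv2
t=cv2.imread("pics/top0.png"); s=cv2.imread("pics/scene0.png")
def z(im,x0,y0,w,h,k,n): cv2.imwrite(n,cv2.resize(im[y0:y0+h,x0:x0+w],None,fx=k,fy=k,interpolation=cv2.INTER_CUBIC))
z(t,220,115,160,80,5,"pics/t_board.png")
z(t,180,215,160,100,5,"pics/t_stand.png")
z(t,345,220,100,60,6,"pics/t_cup.png")
z(s,200,210,160,100,5,"pics/s_board.png")
```

```text
(no output)
```

View pics/t_board.png

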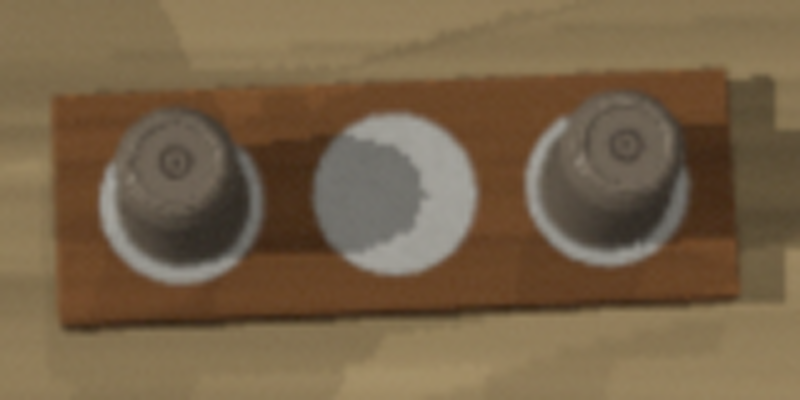

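View pics/t_stand.png

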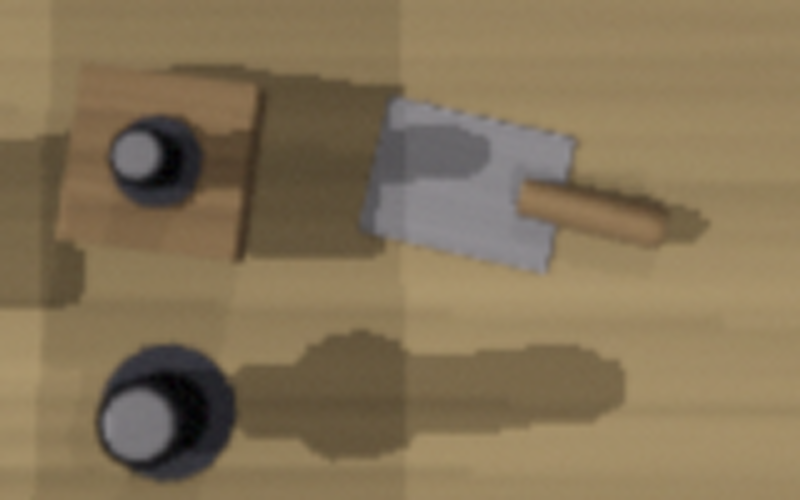

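View pics/t_cup.png

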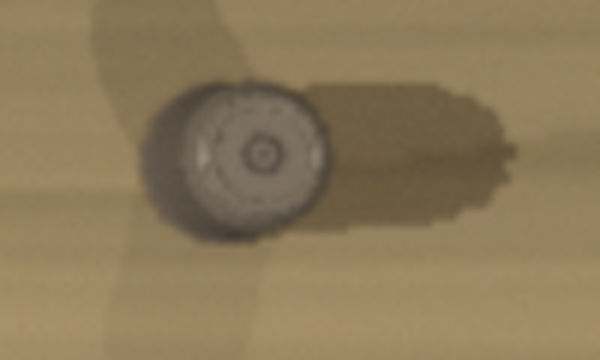

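View pics/s_board.png

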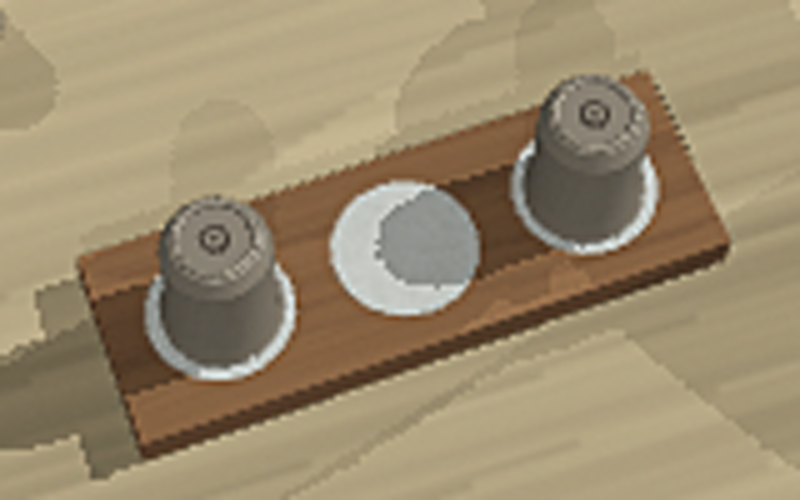

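```bash
cat > h.py <<'E'
from plant import r
import numpy as np
def back(n,u,v,z):
    p=r.camera_params(n); f=210/np.tan(np.radians(p["vfov"]/2))
    d=np.linalg.inv(p["R"])@np.array([(u-p["cx"])/f,(v-p["cy"])/f,1.]); c=-np.linalg.inv(p["R"])@p["t"]
    return c+d*(z-c[2])/d[2]
def proj(n,X):
    p=r.camera_params(n); f=210/np.tan(np.radians(p["vfov"]/2)); q=p["R"]@np.array(X)+p["t"]
    return np.array([f*q[0]/q[2]+p["cx"],f*q[1]/q[2]+p["cy"]])
def zc(x,y,x0,y0,k): return (x+.5)/k-.5+x0,(y+.5)/k-.5+y0
E
python3 - <<'E'
from h import *
import cv2
np.set_printoptions(precision=4,suppress=True)
T="top";S="scene"
def P(l,c,*a):
    print(l,c,back(c,*zc(*a[:5]),a[5])[:2])
P("cup stamp",T,263,153,345,220,6,.08)
P("rowL",T,176,160,220,115,5,.104);P("rowL",S,595,115,200,210,5,.104)
P("rowR",T,626,145,220,115,5,.104);P("rowR",S,214,238,200,210,5,.104)
P("disc",T,395,194,220,115,5,.024);P("disc",S,405,248,200,210,5,.024)
P("cap",T,137,154,180,215,5,.126);P("collar",T,155,160,180,215,5,.06)
for c in [(80,67),(258,85),(240,260),(57,235)]: P("stand",T,*c,180,215,5,.055)
for c in [(575,140),(545,270),(360,230),(392,98),(665,235)]: P("scraper",T,*c,180,215,5,.0)
P("big cap",T,137,424,180,215,5,.126);P("bigbase",T,168,412,180,215,5,.06)
im=cv2.imread("pics/scene0.png")
for n,x0,y0,w,h in [("cup",160,180,60,60),("stand",290,95,80,100)]:
    cv2.imwrite(f"pics/s_{n}.png",cv2.resize(im[y0:y0+h,x0:x0+w],None,fx=6,fy=6,interpolation=cv2.INTER_CUBIC))
E
```

```text
cup stamp top [ 0.4223 -0.2405]
rowL top [0.6372 0.053 ]
rowL scene [0.6382 0.0544]
rowR top [ 0.644  -0.1447]
rowR scene [ 0.6448 -0.1437]
disc top [ 0.6398 -0.0464]
disc scene [ 0.641  -0.0449]
cap top [0.4197 0.1518]
collar top [0.4199 0.1525]
stand top [0.4619 0.1875]
stand top [0.4538 0.1073]
stand top [0.3755 0.1146]
stand top [0.3867 0.1965]
scraper top [ 0.4318 -0.037 ]
scraper top [ 0.3711 -0.0228]
scraper top [0.3897 0.0638]
scraper top [0.4515 0.049 ]
scraper top [ 0.3873 -0.079 ]
big cap top [0.3072 0.1502]
bigbase top [0.3087 0.1453]
```

View pics/s_cup.png

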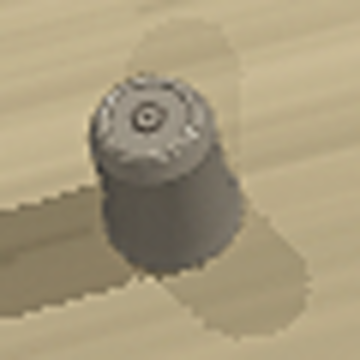

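View pics/s_stand.png

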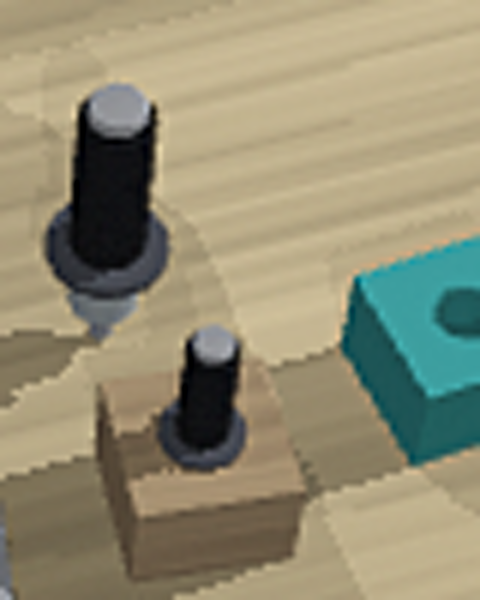

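```bash
cat >> h.py <<'E'
from scipy.spatial.transform import Rotation as Ro
def delta(target,rpy=None):
    s=r.get_state(); R=Ro.from_euler('xyz',s["eef_rot"],degrees=True)
    d=R.inv().apply(np.array(target)-s["tcp_pos"]); np.set_printoptions(precision=4,suppress=True)
    print("t",round(float(s["time_s"]),2),"tcp",s["tcp_pos"],s["eef_rot"],"F",s["contact_force"],"w",round(float(s["gripper_width"]),4)); print("tool delta",d)
    if rpy is not None: print("rotvec",(R.inv()*Ro.from_euler('xyz',rpy,degrees=True)).as_rotvec())
E
python3 - <<'E'
from h import *
print("cup",back("scene",*zc(148,117,160,180,6),.08),"cap",back("scene",*zc(214,345,290,95,6),.126))
for z in (.12,.16,.2): print("big",back("scene",*zc(120,110,290,95,6),z),back("top",*zc(137,424,180,215,5),z))
E
python3 -m inch '0 0 0 0 0 -.122 1; 0 0 0 0 0 -.122 1; 0 0 0 0 0 -.122 1; 0 0 0 0 0 -.122 1; 0 0 0 0 0 -.122 1; 0 0 0 0 0 -.122 1; 0 0 0 0 0 -.122 1; 0 0 0 0 0 -.122 1; 0 0 0 0 0 -.122 1; 0 0 0 0 0 -.122 1; 0 0 0 0 0 -.122 1; 0 0 0 0 0 -.024 1; 0 0 0 0 0 0 1'
python3 -c "
from h import *
delta([.4225,-.2402,.15],[180,0,-88])"
```

```text
cup [ 0.42210285 -0.23939939  0.08      ] cap [0.42299995 0.15280704 0.126     ]
big [0.27323963 0.16321149 0.12      ] [0.30690757 0.1510259  0.12      ]
big [0.30701914 0.14839754 0.16      ] [0.30918798 0.14577431 0.16      ]
big [0.34079864 0.1335836  0.2       ] [0.31146839 0.14052272 0.2       ]
time_s: 1.78
tcp_pos: [0.1597, -0.6558, 0.2266]
eef_rot: [-180.0, -0.0, -88.1]
contact_force: [-0.7, -0.0, 1.0]
gripper_width: 0.0875
t 1.78 tcp [ 0.1597 -0.6558  0.2266] [-179.9974   -0.0029  -88.1441] F [-0.6786 -0.03    1.0442] w 0.0875
tool delta [-0.4069 -0.2762  0.0766]
rotvec [-0.     -0.0001 -0.0025]
```

```bash
python3 -m inch '-.025 -.017 0 0 0 0 1; -.034 -.023 0 0 0 0 1; -.034 -.023 0 0 0 0 1; -.034 -.023 0 0 0 0 1; -.034 -.023 0 0 0 0 1; -.034 -.023 0 0 0 0 1; -.034 -.023 0 0 0 0 1; -.034 -.023 0 0 0 0 1; -.034 -.023 0 0 0 0 1; -.034 -.023 0 0 0 0 1; -.034 -.023 0 0 0 0 1; -.025 -.017 0 0 0 0 1; -.017 -.012 .02 0 0 0 1; 0 0 .02 0 0 0 1; 0 0 0 0 0 0 1; 0 0 0 0 0 0 1'
python3 -c "
from h import *
delta([.4222,-.2400,.031],[180,0,-88])"
```

```text
time_s: 3.12
tcp_pos: [0.4211, -0.2395, 0.1863]
eef_rot: [179.9, 0.0, -88.2]
contact_force: [0.9, 0.0, 2.0]
gripper_width: 0.0876
t 3.12 tcp [ 0.4211 -0.2395  0.1863] [179.8807   0.0054 -88.1503] F [0.861  0.006  1.9647] w 0.0876
tool delta [ 0.0005 -0.0014  0.1553]
rotvec [ 0.0021  0.0001 -0.0026]
```

```bash
python3 -m inch '.0005 -.0014 .03 0 0 0 1; 0 0 .03 0 0 0 1; 0 0 .03 0 0 0 1; 0 0 .025 0 0 0 1; 0 0 .02 0 0 0 1; 0 0 .014 0 0 0 1; 0 0 .006 0 0 0 1; 0 0 0 0 0 0 1; 0 0 0 0 0 0 1'
python3 - <<'E'
from h import *
import cv2
delta([.4222,-.2400,.031],[180,0,-88])
a=r.capture("scene");cv2.imwrite("pics/s1.png",cv2.resize(a[120:270,110:260],None,fx=4,fy=4)[:,:,::-1])
E
```

```text
time_s: 3.87
tcp_pos: [0.4237, -0.2408, 0.0325]
eef_rot: [-179.9, -0.0, -88.1]
contact_force: [-0.3, 0.3, -0.5]
gripper_width: 0.0879
t 3.87 tcp [ 0.4237 -0.2408  0.0325] [-179.9468   -0.0273  -88.117 ] F [-0.2904  0.3407 -0.5356] w 0.0879
tool delta [-0.0008  0.0015  0.0015]
rotvec [-0.0009 -0.0005 -0.002 ]
```

View pics/s1.png

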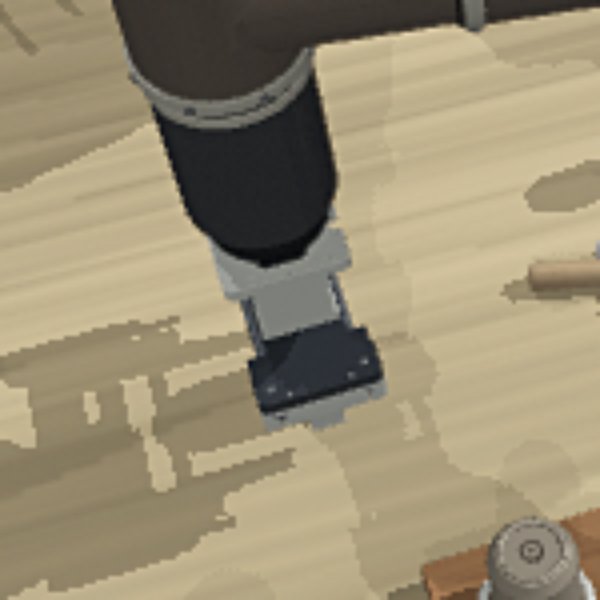

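The gripper hides the cup and there is no contact force, so I'll close.

```bash
python3 -m inch '0 .001 0 0 0 0 .5; 0 0 0 0 0 0 .5; 0 0 0 0 0 0 .5; 0 0 0 0 0 0 .5; 0 0 0 0 0 0 .5; 0 0 0 0 0 0 .5; 0 0 0 0 0 0 .5; 0 0 0 0 0 0 .5' 15
python3 -c "
from h import *
delta([.4222,-.2400,.031],[180,0,-88])"
```

```text
time_s: 4.58
tcp_pos: [0.4224, -0.2402, 0.0318]
eef_rot: [-180.0, -0.0, -88.0]
contact_force: [0.4, 0.1, 4.4]
gripper_width: 0.0559
t 4.58 tcp [ 0.4224 -0.2402  0.0318] [-179.967    -0.0101  -88.0378] F [0.3769 0.1005 4.4027] w 0.0559
tool delta [-0.0002  0.0002  0.0008]
rotvec [-0.0006 -0.0002 -0.0007]
```

Gripped at 55.9 mm, which matches the wall. Lifting.

```bash
python3 -m inch '0 0 -.008 0 0 0 .5; 0 0 -.015 0 0 0 .5; 0 0 -.02 0 0 0 .5; 0 0 -.025 0 0 0 .5; 0 0 -.025 0 0 0 .5; 0 0 -.02 0 0 0 .5; 0 0 -.015 0 0 0 .5; 0 0 -.01 0 0 0 .5; 0 0 0 0 0 0 .5; 0 0 0 0 0 0 .5; 0 0 0 0 0 0 .5' 20
python3 -c "
from h import *
delta([.6407,-.0455,.165],[180,0,-88])"
```

```text
time_s: 5.5
tcp_pos: [0.4211, -0.2399, 0.1683]
eef_rot: [179.9, 0.0, -88.1]
contact_force: [-0.6, 0.0, -3.5]
gripper_width: 0.0552
t 5.5 tcp [ 0.4211 -0.2399  0.1683] [179.8835   0.0479 -88.0738] F [-0.635   0.0119 -3.5247] w 0.0552
tool delta [-0.1869 -0.226   0.003 ]
rotvec [ 0.002   0.0008 -0.0013]
```

```bash
python3 -m inch '-.006 -.007 0 0 0 0 .5; -.012 -.0145 0 0 0 0 .5; -.0125 -.015 0 0 0 0 .5; -.0125 -.015 0 0 0 0 .5; -.0125 -.015 0 0 0 0 .5; -.0125 -.015 0 0 0 0 .5; -.0125 -.015 0 0 0 0 .5; -.0125 -.015 0 0 0 0 .5; -.0125 -.015 0 0 0 0 .5; -.0125 -.015 0 0 0 0 .5; -.0125 -.015 0 0 0 0 .5; -.0125 -.015 0 0 0 0 .5; -.0125 -.015 0 0 0 0 .5; -.0125 -.015 0 0 0 0 .5; -.0125 -.0155 0 0 0 0 .5; -.009 -.011 0 0 0 0 .5; -.003 -.0035 0 0 0 0 .5; 0 0 0 0 0 0 .5; 0 0 0 0 0 0 .5; 0 0 0 0 0 0 .5'
python3 - <<'E'
from h import *
import cv2
delta([.6407,-.0455,.058],[180,0,-88])
a=r.capture("scene");cv2.imwrite("pics/s2.png",cv2.resize(a[150:300,180:380],None,fx=4,fy=4)[:,:,::-1])
E
```

```text
time_s: 7.17
tcp_pos: [0.6463, -0.0403, 0.1694]
eef_rot: [180.0, -0.0, -88.1]
contact_force: [-0.4, 0.5, -2.9]
gripper_width: 0.0555
t 7.17 tcp [ 0.6463 -0.0403  0.1694] [179.9635  -0.003  -88.0729] F [-0.4228  0.5344 -2.9004] w 0.0555
tool delta [0.005  0.0057 0.1115]
rotvec [ 0.0006 -0.0001 -0.0013]
```

View pics/s2.png

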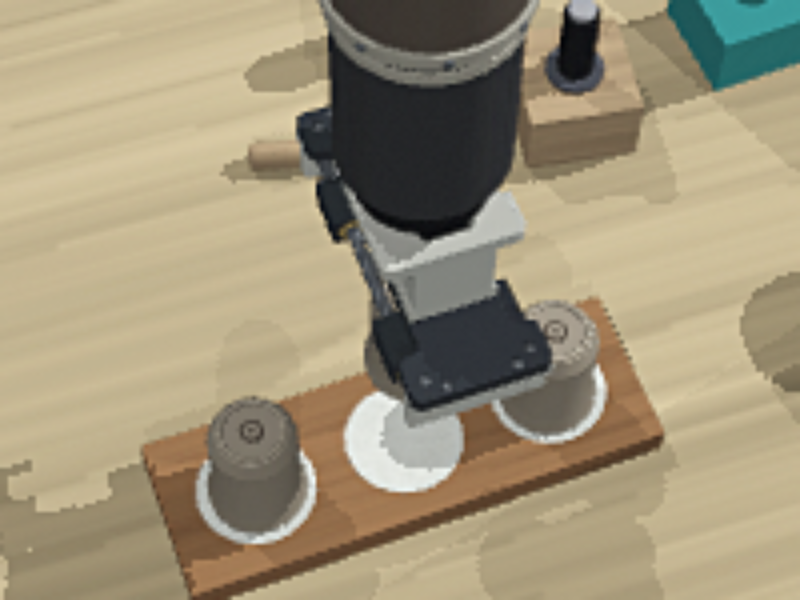

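The cup hangs in the gripper above the empty disc, which shows at crop (404,440). I'll correct the 5 mm horizontal overshoot and lower.

```bash
python3 -m inch '.005 .0057 0 0 0 0 .5; 0 0 .01 0 0 0 .5; 0 0 .018 0 0 0 .5; 0 0 .02 0 0 0 .5; 0 0 .018 0 0 0 .5; 0 0 .014 0 0 0 .5; 0 0 .01 0 0 0 .5; 0 0 .006 0 0 0 .5; 0 0 .004 0 0 0 .5; 0 0 0 0 0 0 .5; 0 0 0 0 0 0 .5; 0 0 0 0 0 0 .5; 0 0 0 0 0 0 .5'
python3 - <<'E'
from h import *
import cv2
delta([.6407,-.0455,.056],[180,0,-88])
a=r.capture("scene");cv2.imwrite("pics/s3.png",cv2.resize(a[190:310,190:350],None,fx=5,fy=5)[:,:,::-1])
E
```

```text
time_s: 8.3
tcp_pos: [0.6419, -0.045, 0.0705]
eef_rot: [-179.9, 0.0, -88.0]
contact_force: [0.1, 1.0, -2.3]
gripper_width: 0.0558
t 8.3 tcp [ 0.6419 -0.045   0.0705] [-179.9124    0.0111  -88.0433] F [ 0.1105  1.0435 -2.3487] w 0.0558
tool delta [0.0005 0.0013 0.0145]
rotvec [-0.0015  0.0002 -0.0008]
```

View pics/s3.png

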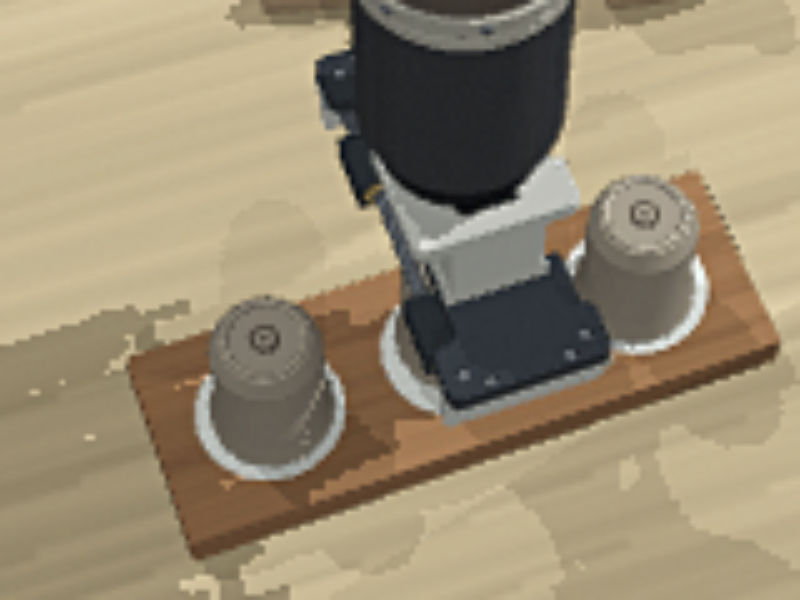

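Centred over the disc and well clear of its neighbours. I'll lower it the last 13–14 mm slowly.

```bash
python3 -m inch '.0004 .001 .004 0 0 0 .5; 0 0 .004 0 0 0 .5; 0 0 .003 0 0 0 .5; 0 0 .001 0 0 0 .5; 0 0 .001 0 0 0 .5; 0 0 .0005 0 0 0 .5; 0 0 0 0 0 0 .5; 0 0 0 0 0 0 .5; 0 0 0 0 0 0 .5'
python3 -c "
from h import *
delta([.6407,-.0455,.056],[180,0,-88])"
```

```text
time_s: 9.1
tcp_pos: [0.6405, -0.0455, 0.0561]
eef_rot: [-180.0, 0.0, -88.1]
contact_force: [0.7, -0.5, -3.1]
gripper_width: 0.0555
t 9.1 tcp [ 0.6405 -0.0455  0.0561] [-179.9833    0.0029  -88.0543] F [ 0.7356 -0.4722 -3.0716] w 0.0555
tool delta [-0.     -0.0002  0.0001]
rotvec [-0.0003  0.0001 -0.0009]
```

```bash
for i in 1; do python3 -m inch '0 0 .0005 0 0 0 .5; 0 0 .0005 0 0 0 .5; 0 0 0 0 0 0 .5; 0 0 0 0 0 0 .5'; done; python3 -m inch '0 0 .0005 0 0 0 .5; 0 0 0 0 0 0 .5; 0 0 0 0 0 0 .5'
```

```text
time_s: 9.43
tcp_pos: [0.6405, -0.0455, 0.0559]
eef_rot: [-180.0, -0.0, -88.0]
contact_force: [-2.6, 0.6, 5.5]
gripper_width: 0.0556
time_s: 9.68
tcp_pos: [0.6406, -0.0455, 0.0559]
eef_rot: [-179.9, -0.0, -88.0]
contact_force: [-4.9, 1.9, 9.5]
gripper_width: 0.0558
```

Contact: 9.5 N upward with z stopped. I'll ease off slightly and open.

```bash
python3 -m inch '0 0 -.001 0 0 0 .5; 0 0 0 0 0 0 .5; 0 0 0 0 0 0 .68; 0 0 0 0 0 0 .75; 0 0 0 0 0 0 .85; 0 0 0 0 0 0 1; 0 0 0 0 0 0 1; 0 0 0 0 0 0 1; 0 0 0 0 0 0 1'
python3 -c "
from h import *
delta([.6407,-.0455,.22],[180,0,-88])"
```

```text
time_s: 10.43
tcp_pos: [0.6404, -0.0456, 0.0555]
eef_rot: [180.0, -0.0, -88.1]
contact_force: [0.6, -0.4, 0.8]
gripper_width: 0.0866
t 10.43 tcp [ 0.6404 -0.0456  0.0555] [179.9954  -0.001  -88.0532] F [ 0.5942 -0.4086  0.8008] w 0.0866
tool delta [-0.     -0.0003 -0.1645]
rotvec [ 0.0001 -0.     -0.0009]
```

```bash
python3 -m inch '0 0 -.01 0 0 0 1; 0 0 -.02 0 0 0 1; 0 0 -.03 0 0 0 1; 0 0 -.03 0 0 0 1; 0 0 -.03 0 0 0 1; 0 0 -.03 0 0 0 1; 0 0 -.03 0 0 0 1; 0 0 -.02 0 0 0 1; 0 0 0 0 0 0 1; 0 0 0 0 0 0 1'
python3 -c "
from h import *
delta([.4205,.152,.255],[180,0,0])"
```

```text
time_s: 11.27
tcp_pos: [0.6409, -0.0454, 0.2579]
eef_rot: [-179.8, 0.0, -88.0]
contact_force: [-0.2, -0.4, -1.5]
gripper_width: 0.0877
t 11.27 tcp [ 0.6409 -0.0454  0.2579] [-179.7903    0.0417  -88.0487] F [-0.1531 -0.3686 -1.4848] w 0.0877
tool delta [-0.2048  0.2135  0.0023]
rotvec [-0.0035 -0.0022 -1.5367]
```

```bash
python3 -m inch '-.008 .008 0 0 0 0 1; -.017 .018 0 0 0 0 1; -.02 .021 0 0 0 0 1; -.02 .021 0 0 0 0 1; -.02 .021 0 0 0 0 1; -.02 .021 0 0 0 0 1; -.02 .021 0 0 0 0 1; -.02 .021 0 0 0 0 1; -.02 .021 0 0 0 0 1; -.02 .02 0 0 0 0 1; -.014 .014 0 0 0 0 1; -.0058 .0065 0 0 0 0 1'
python3 -m inch '0 0 0 0 0 -.11 1; 0 0 0 0 0 -.12 1; 0 0 0 0 0 -.12 1; 0 0 0 0 0 -.12 1; 0 0 0 0 0 -.12 1; 0 0 0 0 0 -.12 1; 0 0 0 0 0 -.12 1; 0 0 0 0 0 -.12 1; 0 0 0 0 0 -.12 1; 0 0 0 0 0 -.12 1; 0 0 0 0 0 -.12 1; 0 0 0 0 0 -.12 1; 0 0 0 0 0 -.107 1; 0 0 0 0 0 0 1; 0 0 0 0 0 0 1'
python3 - <<'E'
from h import *
import cv2
delta([.4205,.152,.077],[180,0,0])
a=r.capture("scene");cv2.imwrite("pics/s4.png",cv2.resize(a[80:310,190:430],None,fx=2.5,fy=2.5)[:,:,::-1])
a=r.capture("top");cv2.imwrite("pics/t4.png",a[:,:,::-1])
cv2.imwrite("pics/t4b.png",cv2.resize(a[115:195,220:380],None,fx=5,fy=5,interpolation=cv2.INTER_CUBIC)[:,:,::-1])
E
```

```text
time_s: 12.27
tcp_pos: [0.4176, 0.1526, 0.2548]
eef_rot: [179.9, -0.0, -88.0]
contact_force: [-0.5, -0.0, -0.2]
gripper_width: 0.0874
time_s: 13.52
tcp_pos: [0.4197, 0.1515, 0.2549]
eef_rot: [179.9, 0.1, -0.2]
contact_force: [0.6, -0.0, -1.0]
gripper_width: 0.0878
t 13.52 tcp [0.4197 0.1515 0.2549] [179.9499   0.0569  -0.1924] F [ 0.5795 -0.0385 -1.023 ] w 0.0878
tool delta [ 0.001  -0.0007  0.1779]
rotvec [ 0.0009  0.001  -0.0034]
```

View pics/s4.png

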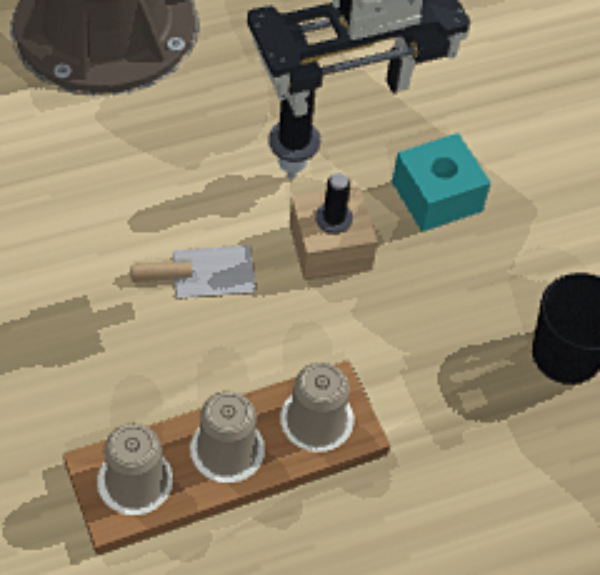

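View pics/t4b.png

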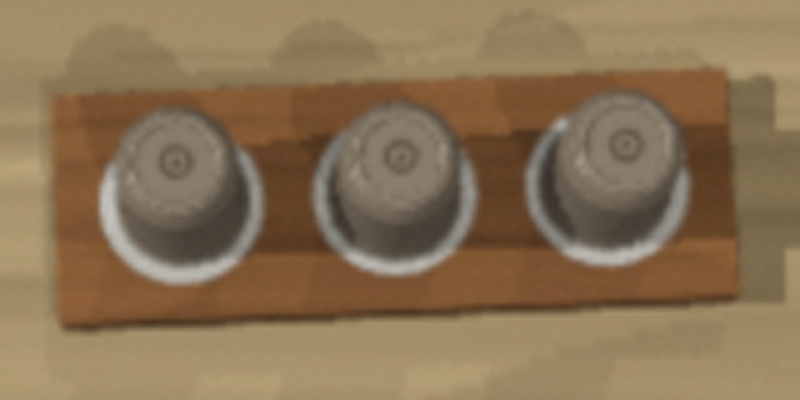

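The cup now stands in the row: stamp at (400,156) in the top crop, between the row stamps at (176,160) and (626,145). Now I'll go down to the tester.

```bash
python3 -c "
from h import *
print(back('top',*zc(400,156,220,115,5),.104),back('scene',*zc(228,411,190,80,2.5),.104))"
python3 -m inch '.001 -.0007 .012 0 0 0 1; 0 0 .022 0 0 0 1; 0 0 .025 0 0 0 1; 0 0 .025 0 0 0 1; 0 0 .025 0 0 0 1; 0 0 .025 0 0 0 1; 0 0 .02 0 0 0 1; 0 0 .014 0 0 0 1; 0 0 .008 0 0 0 1; 0 0 .003 0 0 0 1; 0 0 0 0 0 0 1; 0 0 0 0 0 0 1; 0 0 0 0 0 0 1'
python3 - <<'E'
from h import *
import cv2
delta([.4205,.152,.076],[180,0,0])
a=r.capture("scene");cv2.imwrite("pics/s5.png",cv2.resize(a[80:230,250:400],None,fx=4,fy=4)[:,:,::-1])
E
```

```text
[ 0.63905513 -0.04533531  0.104     ] [ 0.63977901 -0.04450886  0.104     ]
time_s: 14.7
tcp_pos: [0.4216, 0.1531, 0.0775]
eef_rot: [-179.9, -0.1, -0.0]
contact_force: [1.2, 0.0, 0.1]
gripper_width: 0.0877
t 14.7 tcp [0.4216 0.1531 0.0775] [-179.9359   -0.0752   -0.0032] F [1.1964 0.041  0.1128] w 0.0877
tool delta [-0.0011  0.0011  0.0015]
rotvec [-0.0011 -0.0013 -0.0001]
```

View pics/s5.png

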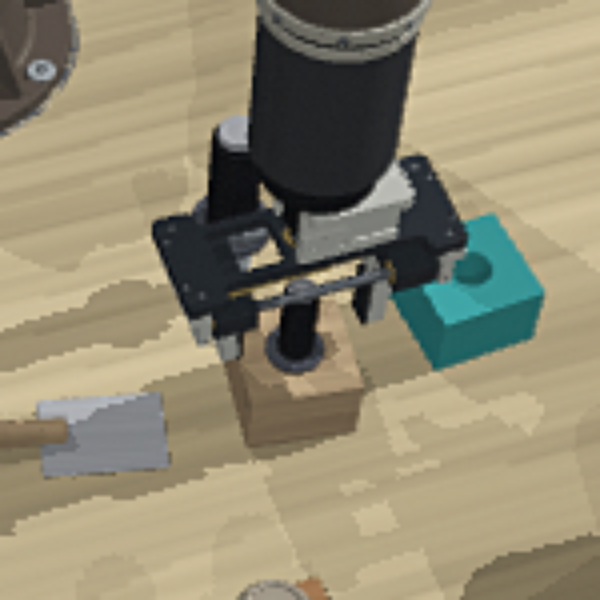

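The fingers straddle the tester handle at crop (297,330), clear of the stand and the large tester. Closing.

```bash
python3 -m inch '0 0 0 0 0 0 .6; 0 0 0 0 0 0 .45; 0 0 0 0 0 0 .35; 0 0 0 0 0 0 .2; 0 0 0 0 0 0 .2; 0 0 0 0 0 0 .2; 0 0 0 0 0 0 .2; 0 0 0 0 0 0 .2; 0 0 0 0 0 0 .2; 0 0 0 0 0 0 .2; 0 0 0 0 0 0 .2; 0 0 0 0 0 0 .2' 15
python3 -c "
from h import *
delta([.4205,.152,.076],[180,0,0])"
```

```text
time_s: 15.75
tcp_pos: [0.4211, 0.1526, 0.0766]
eef_rot: [-180.0, -0.0, 0.0]
contact_force: [-0.2, 0.2, -0.8]
gripper_width: 0.0258
t 15.75 tcp [0.4211 0.1526 0.0766] [-179.9988   -0.0026    0.0119] F [-0.2041  0.188  -0.7772] w 0.0258
tool delta [-0.0006  0.0006  0.0006]
rotvec [-0.     -0.      0.0002]
```

```bash
python3 -m inch '0 0 0 0 0 0 .2; 0 0 -.005 0 0 0 .2; 0 0 -.012 0 0 0 .2; 0 0 -.018 0 0 0 .2; 0 0 -.02 0 0 0 .2; 0 0 -.02 0 0 0 .2; 0 0 -.02 0 0 0 .2; 0 0 -.02 0 0 0 .2; 0 0 -.02 0 0 0 .2; 0 0 -.02 0 0 0 .2; 0 0 -.015 0 0 0 .2; 0 0 -.008 0 0 0 .2; 0 0 0 0 0 0 .2; 0 0 0 0 0 0 .2; 0 0 0 0 0 0 .2; 0 0 0 0 0 0 .2' 25
python3 - <<'E'
from h import *
import cv2
delta([.6394,-.045,.25],[180,0,0])
a=r.capture("scene");cv2.imwrite("pics/s6.png",cv2.resize(a[60:220,240:400],None,fx=4,fy=4)[:,:,::-1])
E
```

```text
time_s: 17.08
tcp_pos: [0.4205, 0.1522, 0.2534]
eef_rot: [179.9, 0.1, 0.0]
contact_force: [0.9, -0.1, -1.6]
gripper_width: 0.0259
t 17.08 tcp [0.4205 0.1522 0.2534] [179.9285   0.0986   0.0046] F [ 0.9306 -0.1316 -1.6388] w 0.0259
tool delta [0.2189 0.1972 0.0033]
rotvec [0.0012 0.0017 0.0001]
```

View pics/s6.png

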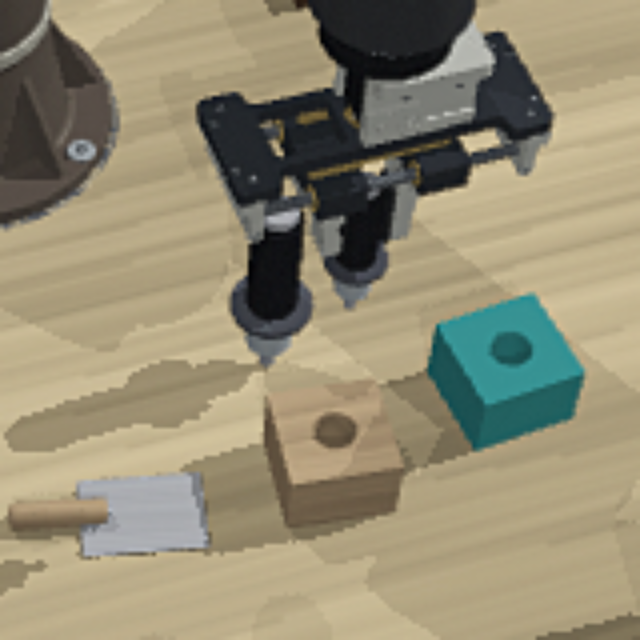

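The tester is held upright out of the now empty stand. Carrying it over the cup.

```bash
python3 -m inch '.007 .0062 0 0 0 0 .2; .014 .013 0 0 0 0 .2; .016 .0145 0 0 0 0 .2; .016 .0145 0 0 0 0 .2; .016 .0145 0 0 0 0 .2; .016 .0145 0 0 0 0 .2; .016 .0145 0 0 0 0 .2; .016 .0145 0 0 0 0 .2; .016 .0145 0 0 0 0 .2; .016 .0145 0 0 0 0 .2; .016 .0145 0 0 0 0 .2; .016 .0145 0 0 0 0 .2; .016 .0145 0 0 0 0 .2; .013 .011 0 0 0 0 .2; .007 .006 0 0 0 0 .2; .0019 .0015 0 0 0 0 .2; 0 0 0 0 0 0 .2; 0 0 0 0 0 0 .2; 0 0 0 0 0 0 .2; 0 0 0 0 0 0 .2'
python3 - <<'E'
from h import *
import cv2
delta([.6394,-.045,.18],[180,0,0])
a=r.capture("scene");cv2.imwrite("pics/s7.png",cv2.resize(a[120:280,200:360],None,fx=4,fy=4)[:,:,::-1])
E
```

```text
time_s: 18.8
tcp_pos: [0.6396, -0.0439, 0.255]
eef_rot: [-180.0, -0.0, 0.1]
contact_force: [0.6, 0.2, -1.0]
gripper_width: 0.0255
t 18.8 tcp [ 0.6396 -0.0439  0.255 ] [-179.9884   -0.0294    0.0588] F [ 0.5859  0.2196 -1.0337] w 0.0255
tool delta [-0.0002  0.0011  0.075 ]
rotvec [-0.0002 -0.0005  0.001 ]
```

View pics/s7.png

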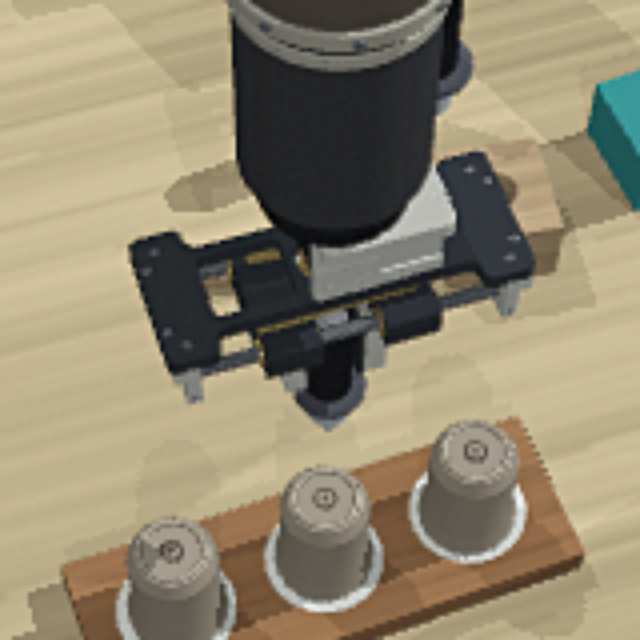

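```bash
python3 -m inch '0 .001 .008 0 0 0 .2; 0 0 .014 0 0 0 .2; 0 0 .016 0 0 0 .2; 0 0 .014 0 0 0 .2; 0 0 .01 0 0 0 .2; 0 0 .007 0 0 0 .2; 0 0 .004 0 0 0 .2; 0 0 0 0 0 0 .2; 0 0 0 0 0 0 .2; 0 0 0 0 0 0 .2; 0 0 0 0 0 0 .2'
python3 - <<'E'
from h import *
import cv2
delta([.6394,-.045,.1706],[180,0,0])
a=r.capture("scene");cv2.imwrite("pics/s8.png",cv2.resize(a[200:280,240:340],None,fx=8,fy=8,interpolation=cv2.INTER_CUBIC)[:,:,::-1])
s=r.get_state();t=s["tcp_pos"]
print("tip pred",(proj("scene",t-[0,0,.0666])-[240,200])*8,"stamp pred",(proj("scene",[.6394,-.045,.104])-[240,200])*8)
E
```

```text
time_s: 19.77
tcp_pos: [0.6404, -0.0455, 0.1824]
eef_rot: [-180.0, -0.1, 0.0]
contact_force: [-1.1, -0.5, -1.6]
gripper_width: 0.0258
t 19.77 tcp [ 0.6404 -0.0455  0.1824] [-179.9904   -0.0762    0.0163] F [-1.07   -0.4806 -1.5755] w 0.0258
tool delta [-0.001  -0.0005  0.0118]
rotvec [-0.0002 -0.0013  0.0003]
tip pred [324.8886 337.0862] stamp pred [325.2811 352.1975]
```

View pics/s8.png

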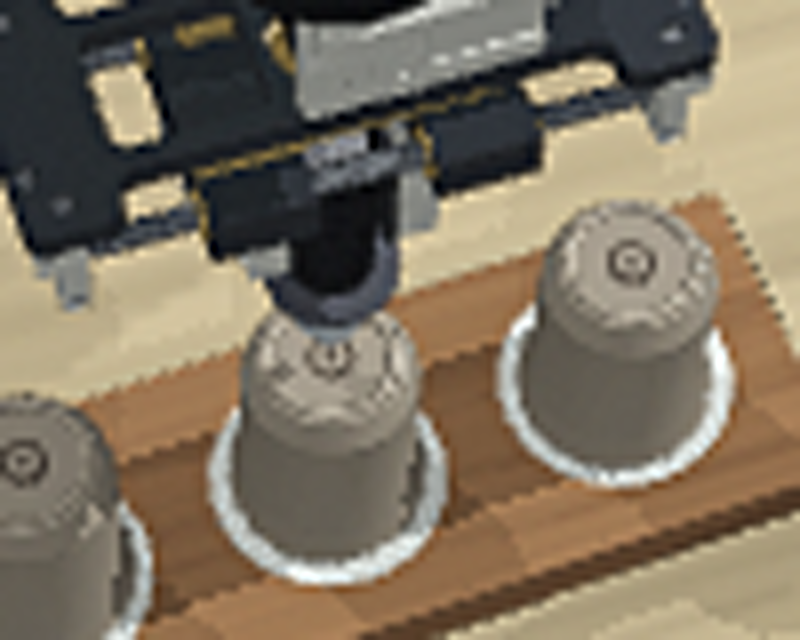

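The tip hangs just above and behind the stamp, at crop (335,340) against the stamp at (332,358). The prediction agrees within about 1 px. I'll lower it gently.

```bash
python3 -m inch '-.0004 0 .003 0 0 0 .2; 0 0 .003 0 0 0 .2; 0 0 .002 0 0 0 .2; 0 0 .001 0 0 0 .2; 0 0 0 0 0 0 .2; 0 0 0 0 0 0 .2; 0 0 0 0 0 0 .2; 0 0 0 0 0 0 .2'
python3 -m inch '0 0 .0005 0 0 0 .2; 0 0 .0005 0 0 0 .2; 0 0 0 0 0 0 .2; 0 0 0 0 0 0 .2; 0 0 0 0 0 0 .2'
python3 -m inch '0 0 0 0 0 0 .2'; python3 -m inch '0 0 0 0 0 0 .2'
```

```text
time_s: 20.48
tcp_pos: [0.6396, -0.0455, 0.1726]
eef_rot: [-180.0, -0.0, 0.0]
contact_force: [0.6, -0.5, -2.0]
gripper_width: 0.0257
time_s: 20.9
tcp_pos: [0.6396, -0.0456, 0.1716]
eef_rot: [180.0, -0.0, 0.0]
contact_force: [0.2, -0.4, -1.2]
gripper_width: 0.0253
time_s: 20.98
tcp_pos: [0.6396, -0.0455, 0.1716]
eef_rot: [-180.0, -0.0, 0.0]
contact_force: [0.3, -0.3, -1.6]
gripper_width: 0.0259
time_s: 21.07
tcp_pos: [0.6396, -0.0456, 0.1716]
eef_rot: [-180.0, -0.0, 0.0]
contact_force: [0.3, -0.4, -1.2]
gripper_width: 0.0258
```

Baseline is about −1.4 N, the tester's weight. Continuing down in small steps.

```bash
python3 -m inch '0 0 .001 0 0 0 .2; 0 0 0 0 0 0 .2; 0 0 0 0 0 0 .2; 0 0 0 0 0 0 .2'
python3 -m inch '0 0 .001 0 0 0 .2; 0 0 0 0 0 0 .2; 0 0 0 0 0 0 .2; 0 0 0 0 0 0 .2'
python3 -m inch '0 0 .001 0 0 0 .2; 0 0 0 0 0 0 .2; 0 0 0 0 0 0 .2; 0 0 0 0 0 0 .2'
python3 -m inch '0 0 0 0 0 0 .2'; python3 -m inch '0 0 0 0 0 0 .2'
```

```text
time_s: 21.4
tcp_pos: [0.6396, -0.0456, 0.1706]
eef_rot: [180.0, 0.0, 0.0]
contact_force: [-0.1, 0.1, -1.8]
gripper_width: 0.0254
time_s: 21.73
tcp_pos: [0.6396, -0.0456, 0.1697]
eef_rot: [180.0, -0.0, 0.0]
contact_force: [-0.1, -0.4, 0.5]
gripper_width: 0.0255
time_s: 22.07
tcp_pos: [0.6396, -0.0456, 0.1687]
eef_rot: [180.0, -0.0, 0.0]
contact_force: [0.4, -0.1, 0.1]
gripper_width: 0.026
time_s: 22.15
tcp_pos: [0.6396, -0.0455, 0.1686]
eef_rot: [-180.0, -0.0, 0.0]
contact_force: [-0.2, 0.2, 0.6]
gripper_width: 0.0257
time_s: 22.23
tcp_pos: [0.6396, -0.0456, 0.1686]
eef_rot: [180.0, -0.0, 0.0]
contact_force: [-0.5, 0.4, 1.6]
gripper_width: 0.0256
```

```bash
python3 -m inch '0 0 .001 0 0 0 .2; 0 0 0 0 0 0 .2; 0 0 0 0 0 0 .2; 0 0 0 0 0 0 .2'
python3 -m inch '0 0 .001 0 0 0 .2; 0 0 0 0 0 0 .2; 0 0 0 0 0 0 .2; 0 0 0 0 0 0 .2'
python3 -m inch '0 0 .001 0 0 0 .2; 0 0 0 0 0 0 .2; 0 0 0 0 0 0 .2; 0 0 0 0 0 0 .2'
for i in 1 2 3 4 5 6 7 8; do python3 -m inch '0 0 0 0 0 0 .2' | grep -E "tcp|force"; done
python3 - <<'E'
from h import *
import cv2
a=r.capture("scene");cv2.imwrite("pics/s9.png",cv2.resize(a[200:280,240:340],None,fx=8,fy=8,interpolation=cv2.INTER_CUBIC)[:,:,::-1])
b=r.capture("top");cv2.imwrite("pics/t9.png",b[:,:,::-1])
E
```

```text
time_s: 22.57
tcp_pos: [0.6396, -0.0455, 0.1676]
eef_rot: [180.0, -0.0, 0.0]
contact_force: [-0.2, 0.2, 2.0]
gripper_width: 0.0253
time_s: 22.9
tcp_pos: [0.6397, -0.0456, 0.1667]
eef_rot: [-180.0, -0.0, 0.0]
contact_force: [-0.3, -0.3, 1.8]
gripper_width: 0.0255
time_s: 23.23
tcp_pos: [0.6396, -0.0456, 0.1657]
eef_rot: [-180.0, -0.0, 0.0]
contact_force: [0.4, 0.2, 3.2]
gripper_width: 0.0254
tcp_pos: [0.6396, -0.0456, 0.1657]
contact_force: [-0.3, 0.4, 3.6]
tcp_pos: [0.6396, -0.0456, 0.1656]
contact_force: [-0.7, 0.6, 3.0]
tcp_pos: [0.6396, -0.0456, 0.1656]
contact_force: [-0.1, -0.3, 2.3]
tcp_pos: [0.6396, -0.0456, 0.1656]
contact_force: [0.5, 0.8, 2.6]
tcp_pos: [0.6396, -0.0456, 0.1656]
contact_force: [-0.2, 1.0, 3.2]
tcp_pos: [0.6396, -0.0456, 0.1656]
contact_force: [0.6, 1.1, 3.2]
tcp_pos: [0.6396, -0.0456, 0.1656]
contact_force: [0.9, -0.8, 2.7]
tcp_pos: [0.6396, -0.0456, 0.1656]
contact_force: [0.4, 0.0, 3.3]
```

View pics/s9.png

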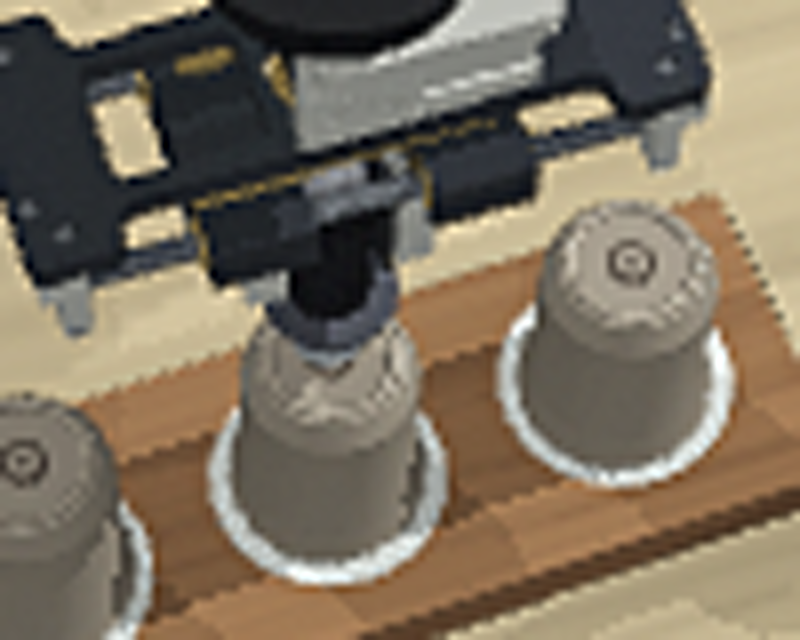

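View pics/t9.png

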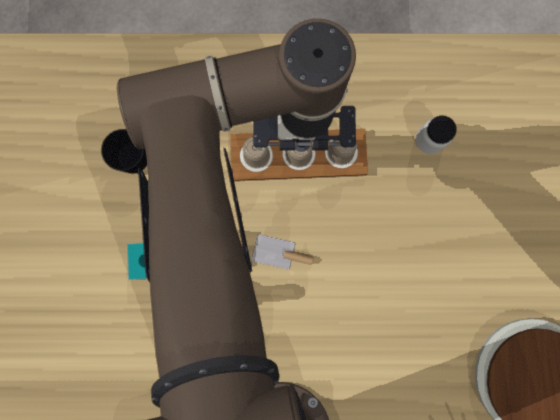

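The plunger sits on the stamp at crop (332,365), with the cup and its neighbours unmoved. The force averages 3.0 + 1.4 (tester weight) ≈ 4.4 N, i.e. about 4.9 mm in. Geometry gives about 5 mm. Handing in.

```bash
python3 -c "
from h import *
print(r.close_job())"
```

```text
the job is handed in; nothing more can be done
None
```

I set the lone cup, foot up, on the middle (empty) disc and let go. I then lifted the smaller tester from the wooden stand and handed in at about 24 s of the 64 s, holding it upright and pressing on the cup's stamp. `close_job` gives no verdict, so these are only my own last checks:

- **Cup position:** it measured about 1–2 mm from the disc's centre in both cameras. It stood upright and did not shift during pressing.
- **Plunger depth:** the TCP held steady at z = 0.1656 m, about 5 mm below the computed contact height. The added force was about 4.4 N, which gives about 4.9 mm, so the two agree; single force readings scattered by about 0.6 N.
- **Tip on the stamp:** the tip was within about 1–2 mm just before contact. At the end the nose hid the stamp, so I couldn't see the tip on it directly.
- **Tester upright:** the tool was within 0.1° of vertical, and the tester looked straight in the grip.
- **Other things:** the row cups and scraper looked unmoved in the last pictures, and so did the jar. The arm partly covered the pot in the last top view, but nothing came near it.

No check failed. The only correction was a 5 mm overshoot while carrying the cup, which I fixed before lowering it.

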